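Clip the fallen spice jar back into its sloping rack

TASK

The white-capped spice jar has come out of the sloping clip rack and lies on the worktop. Find the empty grey clip, which may sit a little left or right of the rack's middle, and put the jar back in it with the cap uphill and the foot just above the ledge, pressing it in square to the board until it has snapped fully home at both ends, firmly but without ramming it; then let go. Do not disturb the white tub with the red lid or the striped mug.

Things in the scene. Friction and masses are not known exactly. Their poses are not given: they have to be found in the camera images.
- jar: white-capped spice jar, 108 long, 0.09 to 0.18 kg, lying on a flat side. Body 45 x 45 with rounded corners for its first 77 from the foot, then a shoulder; round cap 45 across on the last 20. Origin: centre of the foot; z runs along the jar to the cap; x and y square to its flat sides
- jar_center (a point): middle of the jar, on its axis, 54 from foot and cap top; axes as the jar. The jar is best held by two opposite flat sides about 38 from the foot (16 from here towards the foot): there the fingers fit between the two pairs of clip arms
- jar_foot (a point): centre of the jar's foot, axes as the jar
- jar_cap (a point): centre of the top of the jar's cap, axes as the jar
- bay (a point): point on the rack. When the jar is home its middle lies at this height (z) over the board and this far up the slope (x), foot then 3 off the ledge. x points uphill, 30 degrees above level; y to the left along the rails; z out of the board, 30 degrees from vertical. Board face at z = -43, home jar's back at -22.5. The clip itself sits up to 25 left or right of here (y): its place is not given
- rack: sloping wooden rack, fixed, 380 wide, 180 high with its jars; x to its back, y left; origin in the middle under it. Jars sit 140 left and right of the middle (arms to 33 nearer). Empty grey clip, clamped on two rails: two pairs of spring arms 10 wide, 46 downhill and 15 uphill of bay; lips 35 apart at z = 22 of bay; flared tips end at z = 33, 67 apart outside; arms give outward only
- ledge (a point): middle of the upper edge of the ledge across the board's lower end (jar's foot stays uphill of it); axes as rack; ledge 31 high off the board. Pressing the jar in along -z of bay: first touch 45 before home, up to 10 to 16 N over the next 10, then light rubbing; in the last 12 the arms snap round it and draw it in, the force drops, then it stops dead. Flares take up 4 of side error. 40 N is plenty
- tub: white tub with a red lid, upright, 67 across, 78 high; origin in the middle of its underside, z up. Leave it alone
- mug: striped mug, 82 across, 100 high, with a handle; origin in the middle of its underside, z up. Leave it alone

How it is judged:
On the way:
1. the jar has been lifted clear of the worktop (height (world z) of jar_center above 0.06 m), for 0.2 s.
At the end, for the whole second after the job is handed in: The jar is home in the clip: foot and cap centres within 5 mm of bay's height over the board (6 mm below), middle of the jar 8 mm below to 12 mm above bay along the slope and within 40 mm of it sideways, cap uphill, at rest (z of jar_foot in the frame of bay between -0.006 and 0.005 m and z of jar_cap in the frame of bay between -0.006 and 0.005 m and x of jar_center in the frame of bay between -0.008 and 0.012 m and y of jar_center in the frame of bay between -0.04 and 0.04 m and x of jar_cap in the frame of bay above 0.04 m and linear speed of jar below 0.02 m/s); the robot touches nothing.
It fails at once if the jar is rammed into the rack (its contact forces with the rack, squeeze of the arms included, add up to over 80 N) (contact force between jar and rack above 80 N).
It fails at once if the tub is shoved or knocked over (distance of tub from where it was at the start of the episode above 0.03 m or angle between tub's own z axis and vertical above 0.5 rad).
It fails at once if the mug is shoved or knocked over (distance of mug from where it was at the start of the episode above 0.03 m or angle between mug's own z axis and vertical above 0.5 rad).
It also fails if it takes over 72 s, if anything falls off the work surface, if the arm or the gripper's body presses on something with over 40 N, if the wrist force passes 120 N, or if a joint passes its speed limit or range.

ROBOT

A 7-joint arm with a two-finger parallel gripper is mounted at the origin on a cart in front of the work surface, level with it; the furniture and walls round the work are solid. World frame = base frame: x ahead of the robot, y to its left, z up, the work surface at z = 0. Lengths are in m, angles in rad, forces in N, time in s.
With the tool pointing down it reaches from about 0.4 to 0.85 m from the base axis. Payload 10.4 kg.
Tool frame: the origin (TCP) lies midway between the tips of the shut fingers; the grasp point (between the pads) lies 19 mm behind it (manip.hold_point_z is the distance from the TCP to the grasp point, in m); z points along the fingers, y is the line along which they close (so a half turn about z gives the same grasp; the last joint's range is limited). The gripper opens to 85 mm and grips with 20 to 120 N. Pads are 22 mm wide; open, the fingers measure 114 mm over their backs; the gripper's body (76 mm by 85 mm) begins 54 mm behind the grasp point. The pads swing forward as they close: fully open they stand 13 mm farther back than shut.
Start: joints at [-1.253, 0.332, -0.065, 1.46, 0.022, 1.35, -0.088], TCP at [0.209, 0.589, 0.231] pointing down, gripper open.
Joint ranges: [-2.6, 2.6], [-0.5, 2.12], [-1.47, 1.34], [0.16, 2.42], [-1.27, 4.41], [0.06, 2.06], [-2.6, 2.6]. Speed limits (rad/s): [2.22, 2.22, 2.79, 2.79, 3.14, 3.14, 3.14].

INTERFACE

Orientations are given as a unit quaternion [x, y, z, w].
In Python, from workcell import manip, eyes, job gives the robot as it stands.
- The arm moves only by the shell command python3 -m crank 'ROWS' [FORCE]. ROWS is JSON, a list that holds one entry, the list of rows, each a list of 7 numbers: the finger opening in cm, from 0 to 8.54, then the shift along the world's x, y, z in cm, then the turn, a rotation vector about the world's x, y, z in degrees. In form: [[[hand, x, y, z, ax, ay, az], ...]]. A call has 1 to 20 rows; each row shifts and turns the commanded pose from where the row before left it; what a row does not reach is not made up. A row lasts 1/8 s, in which the tool goes at most 62.5 mm and 10.7 degrees, less where a joint would pass 70% of its speed; a pose out of reach is approached as far as the arm can. A call with a gripper value outside its range is refused whole. The fingers move at their own pace and stop on an object; FORCE is the grip in N (left out, the last holds). Time passes only in rows, so rows that do not move let the fingers close. It gives the time, the measured TCP pose, the force, the opening and the grip force at its end, in the units of the state.
- manip.get_obs(): the state, without advancing time (a new reading comes with each control period).
- eyes.camera(name): name is "scene" or "top"; returns (picture, depth): 400x640x3 uint8, red, green, blue; 400x640 float32, m along the optical axis (not along the pixel's ray), 0 where there is no reading.
- eyes.camera_params(name): a dict with "fx", "fy", "cx", "cy" (pixels), "dist" ([k1, k2, p1, p2, k3] as OpenCV has them; the pictures are not rectified), "world_from_camera" (4x4, takes a point from camera to world coordinates). Camera axes: x right, y down, z forward; pixel columns grow to the right and rows downward; lengths in m; the calibration is good to about 2 mm. A picture is of the moment at which its call begins. camera_params takes no time and is no camera call.
- job.hand_in(): hands the job in; it is judged then, once.
The state is a dict: "clock": time; "joint_pos": joint angles; "joint_velocities": joint speeds; "tau": joint torques, N m; "position": TCP position; "ee_rot": TCP orientation; "ft_force": force on the tool from outside, world axes, zero at the start; "torque": the same for the moment, N m; "grip_width": opening from 0.0 (shut) to 1.0 (fully open); "grasp_force": force on a finger pad.
Only numpy, scipy, OpenCV 4.12 (cv2) and the standard library are available. Lean on these libraries where they do the work, as an engineer would, in place of code of your own. Each camera call takes 0.05 s, during which the arm holds its last target. There are 200 camera calls.

## Working session

There is one attempt and no reset: what is moved stays moved. The work goes in short steps, Python scripts to look and compute and a shell command to move; the robot and the scene stay as the last step left them, time stands still between calls to the robot, and variables do not carry over. Pictures are saved under pics/ and viewed, at most 10 in all, crops included, and the job is handed in when it is done.

```bash
mkdir -p pics; cat > h.py <<'E'
import numpy as np, cv2
from workcell import manip, eyes, job
def cam(n):
    im,d=eyes.camera(n); return im,d,eyes.camera_params(n)
def pts(uv,d,p):
    # pixels + depth -> world
    uv=np.asarray(uv,float).reshape(-1,1,2)
    K=np.array([[p['fx'],0,p['cx']],[0,p['fy'],p['cy']],[0,0,1]])
    n=cv2.undistortPoints(uv,K,np.array(p['dist'])).reshape(-1,2)
    c=np.c_[n,np.ones(len(n))]*np.asarray(d,float).reshape(-1,1)
    T=np.array(p['world_from_camera']); return c@T[:3,:3].T+T[:3,3]
def cloud(d,p):
    v,u=np.mgrid[:400,:640]; return pts(np.c_[u.ravel(),v.ravel()],d.ravel(),p).reshape(400,640,3)
E
python3 - <<'E'
from h import *
for n in("scene","top"):
    im,d,p=cam(n); cv2.imwrite(f'pics/{n}0.png',im[:,:,::-1]); np.savez(f'{n}0.npz',im=im,d=d)
    print(n,np.round(p['world_from_camera'],3).tolist(),p['fx'],p['cx'],p['cy'],(d==0).mean())
o=manip.get_obs();print(o,manip.hold_point_z)
E
```

```text
scene [[0.427, -0.652, 0.627, -0.378], [-0.904, -0.307, 0.297, -0.411], [-0.001, -0.694, -0.72, 1.163], [0.0, 0.0, 0.0, 1.0]] 520.531762140926 323.2485962373786 192.67663158557232 0.004046875
top [[0.012, -0.977, 0.215, 0.325], [-1.0, -0.011, 0.006, 0.03], [-0.003, -0.215, -0.977, 1.09], [0.0, 0.0, 0.0, 1.0]] 401.68506231203355 322.5825440489173 198.65757068461147 0.0038046875
{'clock': 0.1, 'joint_pos': array([-1.2525932 ,  0.33279012, -0.06472558,  1.4608528 ,  0.0216097 ,
        1.34990413, -0.08852095]), 'joint_velocities': array([ 0.00163265, -0.00093578, -0.00173208, -0.00234105, -0.00056867,
        0.00155768, -0.00039797]), 'tau': array([ 1.03554201e-03, -6.26750135e+01,  4.89159452e-02, -3.92428458e+01,
        1.63305074e-02,  6.81694335e-03,  1.03300536e-05]), 'position': array([0.20878199, 0.58874085, 0.23060931]), 'ee_rot': array([ 1.69566018e-01,  9.85518630e-01, -6.24379593e-04, -7.77535883e-05]), 'ft_force': array([-0.20420328,  0.32326032, -0.27865776]), 'torque': array([ 0.01566043, -0.0081763 , -0.02489567]), 'grasp_force': 0.0, 'grip_width': 1.0014983859582802} 0.0187
```

View pics/scene0.png

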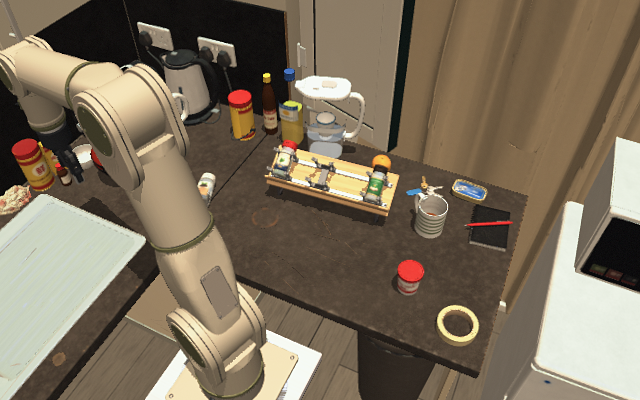

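View pics/top0.png

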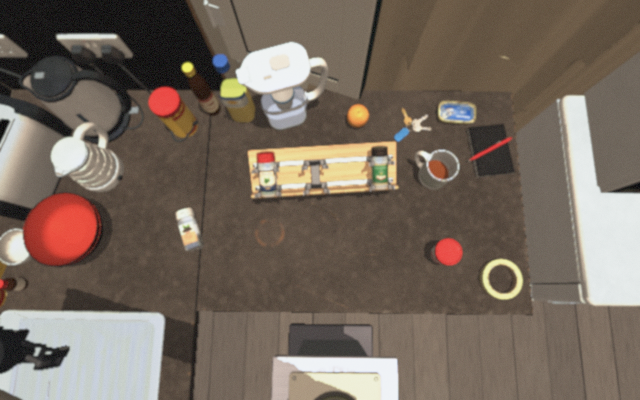

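The scene view shows the jar at about (206,186), partly behind the arm, and the rack at (265-398, 140-212). The top view shows the jar at (188,228) with its cap at (184,214), the rack at (250-397,145-197) with the empty clip near (316,175), the tub at (447,252) and the mug at (437,170).

```bash
python3 - <<'E'
from h import *
z=np.load('top0.npz'); im,d=z['im'],z['d']; p=eyes.camera_params('top')
W=cloud(d,p)
a=cv2.resize(im[195:260,160:220],None,fx=6,fy=6,interpolation=cv2.INTER_CUBIC)
b=cv2.resize(im[135:205,240:410],None,fx=4.5,fy=4.5,interpolation=cv2.INTER_CUBIC)
H=np.zeros((a.shape[0]+b.shape[0]-180,800,3),np.uint8)
H=np.zeros((390,800,3),np.uint8);H[:315,:765]=b
cv2.imwrite('pics/c0.png',H[:,:,::-1])
A=np.zeros((390,360,3),np.uint8);A[:]=a;cv2.imwrite('pics/c1.png',A[:,:,::-1])
# jar: points above worktop in window
win=np.zeros((400,640),bool);win[195:260,165:215]=1
print('table z',np.median(W[262:290,220:300,2]))
m=win&(W[:,:,2]>0.02)&(W[:,:,2]<.08); q=W[m]
print('n',m.sum(),'z pct',np.percentile(q[:,2],[5,25,50,75,95]))
t=q[q[:,2]>.036]; r=cv2.minAreaRect((t[:,:2]*1000).astype(np.float32));print('top rect',r,cv2.boxPoints(r))
v=t[:,:2]-t[:,:2].mean(0);w,e=np.linalg.eigh(v.T@v);print('axis',e[:,1],np.ptp(v@e[:,1]),t.mean(0))
# rack board: white rails/wood plane
r=W[140:200,245:402].reshape(-1,3); g=r[r[:,2]>.01]
print('rack bounds',np.percentile(g,[1,99],axis=0))
# tub, mug
for n,(u0,u1,v0,v1) in dict(tub=(425,470,230,275),mug=(405,465,140,195)).items():
    g=W[v0:v1,u0:u1].reshape(-1,3);g=g[g[:,2]>.03];print(n,g.min(0),g.max(0))
E
```

```text
table z 0.0004936415256560078
n 738 z pct [0.02793086 0.04018713 0.0440751  0.04616512 0.04844818]
top rect ((471.5495300292969, 392.6031494140625), (108.23482513427734, 44.599857330322266), 21.065122604370117) [[413.03342 393.9615 ]
 [429.06387 352.3421 ]
 [530.0657  391.2448 ]
 [514.03516 432.8642 ]]
axis [-0.9360295  -0.35192155] 0.10835789540139124 [0.46941272 0.39034391 0.0441965 ]
rack bounds [[ 0.54448814 -0.14929795  0.05742123]
 [ 0.68410265  0.22073409  0.1724798 ]]
tub [ 0.32462533 -0.31422493  0.03063752] [0.44997278 0.02957668 1.08975508]
mug [ 0.32462533 -0.31274896  0.03009622] [0.67945682 0.02957668 1.08975508]
```

View pics/c0.png

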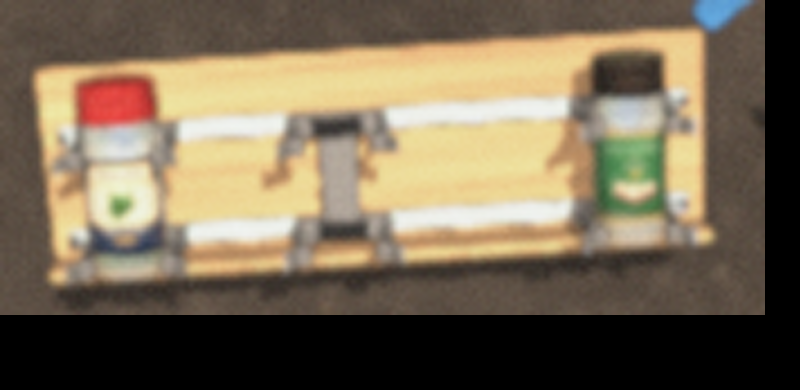

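View pics/c1.png

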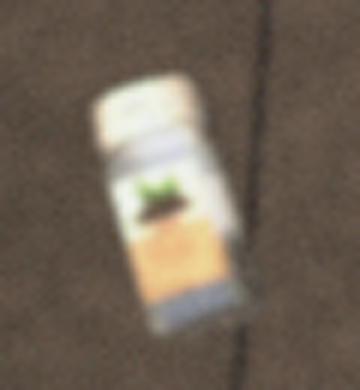

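The rack crop shows the empty clip's grey strip centred at crop (339,175), which is top-view pixel (315.3,174). Its four arm pairs lie around it, and the rack is turned about 3° in yaw. The jar crop shows the cap pointing to +x and the flat label side up. The 45 mm height and 108x45 rectangle from depth match the given sizes.

```bash
python3 - <<'E'
from h import *
z=np.load('top0.npz'); im,d=z['im'],z['d']; p=eyes.camera_params('top')
for n,(u0,u1,v0,v1) in dict(top=(245,402,140,200),scene=(262,402,138,215)).items():
    z=np.load(n+'0.npz'); im,d=z['im'],z['d']; p=eyes.camera_params(n); W=cloud(d,p)
    hsv=cv2.cvtColor(im,cv2.COLOR_RGB2HSV)
    m=cv2.inRange(hsv,(12,60,120),(32,255,255))>0
    k=np.zeros_like(m);k[v0:v1,u0:u1]=1;m&=k
    me=cv2.erode(m.astype(np.uint8),np.ones((3,3)))>0
    q=W[me&(W[:,:,2]>.01)&(W[:,:,2]<.2)]
    keep=np.ones(len(q),bool)
    for _ in range(8):
        c=q[keep].mean(0);nn=np.linalg.svd(q[keep]-c,full_matrices=False)[2][2];nn*=np.sign(nn[2])
        keep=abs((q-c)@nn)<.005
    print(n,len(q),keep.sum(),'n',nn,'tilt',np.degrees(np.arccos(nn[2])),'yaw',np.degrees(np.arctan2(-nn[1],-nn[0])),'c',c)
    # long edge of wood mask -> yaw
    yaw=np.arctan2(-nn[1],-nn[0])
    # upper edge: topmost wood pixel per column, cast on plane
    if n=='top':
        uv=[(u,np.where(m[:,u])[0].min()-.5) for u in range(255,392) if m[:,u].any()]
    R=pts(uv,np.ones(len(uv)),p) if n=='top' else None
    if n=='top':
        o=np.array(p['world_from_camera'])[:3,3];r=R-o;s=((c-o)@nn)/(r@nn);E=o+r*s[:,None]
        E=E[abs(E[:,0]-np.median(E[:,0]))<.03]
        f=np.polyfit(E[:,1],E[:,0],1)
        for _ in range(5):
            g=abs(np.polyval(f,E[:,1])-E[:,0])<.004;f=np.polyfit(E[g,1],E[g,0],1)
        print('upper edge yaw',np.degrees(np.arctan(-f[0])),'n',g.sum(),'z',E[g,2].mean(),'y range',W[m][:,1].min(),W[m][:,1].max())
    # white rails
    mw=(hsv[:,:,1]<45)&(hsv[:,:,2]>190)&k; q=W[mw&(W[:,:,2]>.03)]
    print('rails h',np.percentile((q-c)@nn,[10,50,90]),len(q))
E
```

```text
top 3278 2858 n [-0.49472052 -0.0380247   0.86821986] tilt 29.747569520432865 yaw 4.39516784187979 c [0.63853752 0.03360493 0.0970246 ]
upper edge yaw 4.372478210093343 n 137 z 0.12058716145544891 y range -0.17484479854345022 0.2535598614743323
rails h [0.00335204 0.00685241 0.06503704] 870
scene 2079 558 n [ 0.02099004 -0.01340634  0.9996898 ] tilt 1.4271597130725462 yaw 147.4336391239289 c [0.63066907 0.01736701 0.08756098]
rails h [-0.01452976  0.0160838   0.06740006] 604
```

```bash
cat >> h.py <<'E'
ps=np.radians(4.4);c0=np.array([0.63854,0.0336,0.09702])
X=np.array([np.cos(np.pi/6)*np.cos(ps),np.cos(np.pi/6)*np.sin(ps),.5]);Y=np.array([-np.sin(ps),np.cos(ps),0]);Z=np.cross(X,Y)
RB=np.c_[X,Y,Z]
E
python3 - <<'E'
from h import *
for n,(u0,u1,v0,v1) in dict(top=(245,402,140,200),scene=(262,402,138,215)).items():
    z=np.load(n+'0.npz'); im,d=z['im'],z['d']; p=eyes.camera_params(n); W=cloud(d,p)
    hsv=cv2.cvtColor(im,cv2.COLOR_RGB2HSV)
    L=((W-c0)@RB)*1000; k=np.zeros((400,640),bool);k[v0:v1,u0:u1]=1;k&=(d>0)
    wood=(cv2.inRange(hsv,(12,60,120),(32,255,255))>0)&k
    print(n,'wood h',np.percentile(L[wood][:,2],[5,20,50,80,95]).round(1))
    led=wood&(L[:,:,2]>20)&(L[:,:,2]<40)&(L[:,:,0]<-30)
    print(' ledge n',led.sum(),np.percentile(L[led],[5,25,50,75,95],axis=0).round(1).tolist())
    b=wood&(abs(L[:,:,2])<5);print(' board x/y',np.percentile(L[b],[0.5,99.5],axis=0).round(1).tolist())
    # jars (|y| large) and arms
    for nm,yl,yh in(('left',90,230),('mid',-60,100),('right',-230,-80)):
        j=k&(L[:,:,1]>yl)&(L[:,:,1]<yh)&(L[:,:,2]>25)&(L[:,:,2]<90)&~wood&(L[:,:,0]>-90)&(L[:,:,0]<110)
        print(nm,j.sum(),np.percentile(L[j],[2,10,25,50,75,90,98],axis=0).round(0).T.tolist())
        if nm=='mid':
            for s in(-1,1):
                ys=L[j][:,1]; c=np.median(ys); a=L[j][(ys-c)*s>0]; print('  side',s,len(a),np.median(a,axis=0).round(1), [np.median(a[(a[:,0]-np.median(a[:,0]))*t>0],axis=0).round(1).tolist() for t in(-1,1)])
    # grey strip: low saturation mid value, ray cast to board + few mm
    st=k&(hsv[:,:,1]<50)&(hsv[:,:,2]>80)&(hsv[:,:,2]<185)&(abs(L[:,:,1]-10)<60)&(L[:,:,2]<20)&(L[:,:,2]>-8)
    print(' strip',st.sum(),np.percentile(L[st],[5,50,95],axis=0).round(1).tolist())
E
```

```text
top wood h [-54.1  -1.7   0.4   4.4  56.2]
 ledge n 312 [[-71.8, -145.9, 21.7], [-69.7, -75.8, 27.0], [-67.6, -16.6, 29.6], [-65.9, 68.3, 31.0], [-64.9, 115.3, 33.3]]
 board x/y [[-82.7, -184.9, -4.5], [44.5, 191.9, 4.6]]
left 783 [[-58.0, -52.0, -38.0, -1.0, 21.0, 38.0, 46.0], [116.0, 123.0, 130.0, 141.0, 153.0, 161.0, 170.0], [42.0, 54.0, 61.0, 64.0, 66.0, 69.0, 73.0]]
mid 108 [[-58.0, -56.0, -53.0, -49.0, 9.0, 11.0, 11.0], [-5.0, -3.0, -0.0, 32.0, 49.0, 52.0, 54.0], [26.0, 27.0, 55.0, 69.0, 71.0, 74.0, 76.0]]
  side -1 54 [-22.3  -0.2  69. ] [[-53.2, -0.4, 69.5], [9.6, 0.5, 65.9]]
  side 1 54 [-49.7  49.   69. ] [[-52.9, 49.0, 69.8], [8.3, 49.1, 68.0]]
right 670 [[-58.0, -52.0, -33.0, -3.0, 17.0, 33.0, 41.0], [-162.0, -154.0, -145.0, -133.0, -123.0, -117.0, -111.0], [37.0, 50.0, 56.0, 60.0, 63.0, 68.0, 75.0]]
 strip 181 [[-54.9, 5.8, 14.2], [-23.8, 24.7, 17.8], [9.1, 43.1, 19.7]]
scene wood h [-270.5   -6.2   -0.5    4.8   54.1]
 ledge n 334 [[-72.5, -167.2, 23.1], [-71.1, -90.5, 27.4], [-69.6, -3.0, 29.9], [-67.7, 84.5, 32.0], [-65.0, 170.0, 34.7]]
 board x/y [[-82.7, -185.1, -4.9], [44.0, 191.8, 4.8]]
left 539 [[-62.0, -59.0, -50.0, -12.0, 17.0, 34.0, 43.0], [116.0, 123.0, 129.0, 139.0, 151.0, 163.0, 174.0], [29.0, 46.0, 57.0, 63.0, 67.0, 70.0, 75.0]]
mid 114 [[-73.0, -59.0, -57.0, -52.0, 3.0, 6.0, 8.0], [-5.0, -1.0, 0.0, 32.0, 50.0, 54.0, 57.0], [25.0, 26.0, 31.0, 61.0, 71.0, 74.0, 78.0]]
  side -1 57 [-53.    0.2  54.5] [[-56.6, 0.9, 55.0], [2.5, -0.3, 54.6]]
  side 1 57 [-52.3  50.1  66.3] [[-57.4, 50.5, 65.5], [3.9, 50.0, 67.5]]
right 520 [[-62.0, -59.0, -43.0, -13.0, 10.0, 28.0, 37.0], [-161.0, -155.0, -149.0, -138.0, -127.0, -118.0, -110.0], [27.0, 45.0, 54.0, 59.0, 63.0, 67.0, 74.0]]
 strip 61 [[-59.7, -35.5, -1.3], [-7.3, 16.8, 15.9], [6.6, 61.4, 19.8]]
```

```bash
python3 -m crank '[[[8.54,3.1,-2.52,-1.2,0,0,5.07],[8.54,3.1,-2.52,-1.2,0,0,5.07],[8.54,3.1,-2.52,-1.2,0,0,5.07],[8.54,3.1,-2.52,-1.2,0,0,5.07],[8.54,3.1,-2.52,-1.2,0,0,5.07],[8.54,3.1,-2.52,-1.2,0,0,5.07],[8.54,3.1,-2.52,-1.2,0,0,5.07],[8.54,3.1,-2.52,-1.2,0,0,5.07],[8.54,0,0,0,0,0,0],[8.54,0,0,0,0,0,0]]]' 80
python3 - <<'E'
from h import *
from scipy.spatial.transform import Rotation as R
o=manip.get_obs();print(o['position'],R.from_quat(o['ee_rot']).as_matrix().round(3).tolist(),o['joint_pos'].round(2))
a=np.radians(21.0);g=np.array([.4715,.3926])-.016*np.array([np.cos(a),np.sin(a)])
print('go',(g-o['position'][:2])*100)
for n in ('scene','top'):
    im,d,p=cam(n);np.savez(n+'1.npz',im=im,d=d)
    cv2.imwrite(f'pics/{n}1.png',cv2.resize(im[120:270,130:290] if n=='scene' else im[180:290,130:260],None,fx=4,fy=4)[:600,:800,::-1])
E
```

```text
clock: 1.35
position: [0.4563, 0.3879, 0.1351]
ee_rot: [-0.182, 0.983, 0.0, -0.0]
ft_force: [-0.6, 0.1, 0.1]
grip_width: 0.999
grasp_force: 0.0
[0.45630938 0.38788171 0.13513474] [[-0.934, -0.359, -0.001], [-0.359, 0.934, 0.0], [0.001, 0.0, -1.0]] [-0.78  0.34  0.    1.65 -0.    1.15  1.16]
go [ 0.02533315 -0.10155973]
```

View pics/top1.png

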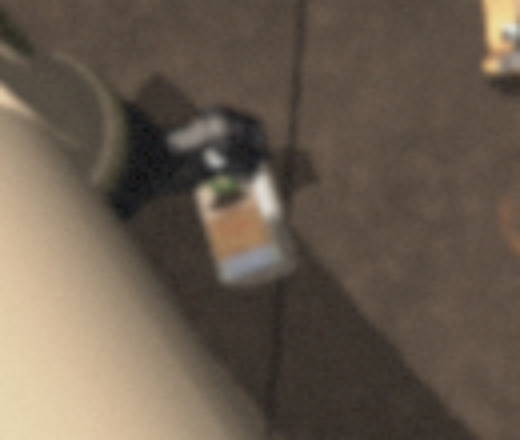

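The crop shows the open gripper over the jar, square to it, with the jar foot towards the robot at crop (255,270). Descending and gripping next.

```bash
python3 -m crank '[[[8.54,0,-0.1,-3,0,0,0],[8.54,0,0,-3,0,0,0],[8.54,0,0,-3,0,0,0],[8.54,0,0,-2,0,0,0],[8.54,0,0,-1.2,0,0,0],[8.54,0,0,-0.7,0,0,0],[8.54,0,0,0,0,0,0],[8.54,0,0,0,0,0,0],[3.5,0,0,0,0,0,0],[3.5,0,0,0,0,0,0],[3.5,0,0,0,0,0,0],[3.5,0,0,0,0,0,0],[3.5,0,0,0,0,0,0],[3.5,0,0,0,0,0,0],[3.5,0,0,0,0,0,0],[3.5,0,0,0,0,0,0]]]' 80
```

```text
clock: 3.45
position: [0.4572, 0.3868, 0.0069]
ee_rot: [-0.182, 0.983, 0.0, 0.0]
ft_force: [-0.3, -1.5, 5.5]
grip_width: 0.514
grasp_force: 82.2
```

```bash
python3 -m crank '[[[3.5,0,0,2,0,0,0],[3.5,0,0,4,0,0,0],[3.5,0,0,5,0,0,0],[3.5,0,0,5,0,0,0],[3.5,0,0,5,0,0,0],[3.5,0.54,-4.15,0.8,0,0,-2.08],[3.5,0.54,-4.15,0.8,0,0,-2.08],[3.5,0.54,-4.15,0.8,0,0,-2.08],[3.5,0.54,-4.15,0.8,0,0,-2.08],[3.5,0.54,-4.15,0.8,0,0,-2.08],[3.5,0.54,-4.15,0.8,0,0,-2.08],[3.5,0.54,-4.15,0.8,0,0,-2.08],[3.5,0.54,-4.15,0.8,0,0,-2.08],[3.5,0,0,0,0.46,-5.98,0],[3.5,0,0,0,0.46,-5.98,0],[3.5,0,0,0,0.46,-5.98,0],[3.5,0,0,0,0.46,-5.98,0],[3.5,0,0,0,0.46,-5.98,0],[3.5,0,0,0,0,0,0],[3.5,0,0,0,0,0,0]]]'
python3 - <<'E'
from h import *
from scipy.spatial.transform import Rotation as R
o=manip.get_obs();M=R.from_quat(o['ee_rot']).as_matrix();print(o['position'],o['joint_pos'].round(2),'tool in bay',(RB.T@M).round(3).tolist(),o['grip_width'],o['grasp_force'])
for n in ('scene','top'):
    im,d,p=cam(n);np.savez(n+'2.npz',im=im,d=d)
    if n=='scene': cv2.imwrite(f'pics/{n}2.png',cv2.resize(im[60:230,200:410],None,fx=3.5,fy=3.5,interpolation=cv2.INTER_CUBIC)[:600,:800,::-1])
E
```

```text
clock: 5.95
position: [0.5002, 0.0543, 0.2812]
ee_rot: [-0.037, 0.965, 0.01, 0.258]
ft_force: [0.3, 0.6, -1.3]
grip_width: 0.513
grasp_force: 81.6
[0.5002089  0.05433146 0.28119461] [-0.45 -0.36  0.15  2.13  0.21  0.87  1.25] tool in bay [[-1.0, 0.001, -0.001], [0.001, 1.0, 0.0], [0.001, 0.0, -1.0]] 0.5125360382988783 81.60825312137604
```

View pics/scene2.png

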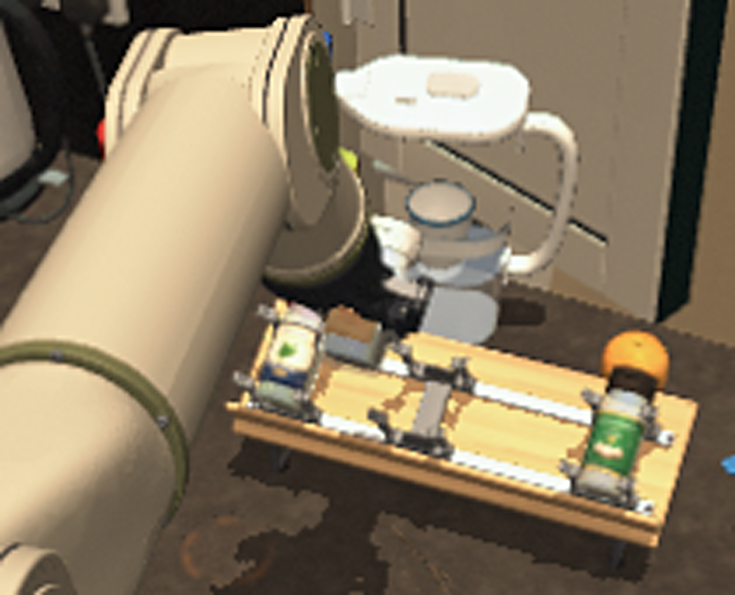

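The scene crop shows the held jar with its foot face at crop (355,345), cap uphill near (395,240), over the empty clip at (435,410). I'll measure the jar's pose in the hand from depth.

```bash
python3 - <<'E'
from h import *
o=manip.get_obs();T=o['position']
for n in('scene','top'):
    z=np.load(n+'2.npz');im,d=z['im'],z['d'];p=eyes.camera_params(n)
    L=((cloud(d,p)-T)@RB)*1000
    m=(d>0)&(abs(L[:,:,0])<90)&(abs(L[:,:,1])<30)&(L[:,:,2]>-15)&(L[:,:,2]<45)
    q=L[m];c=im[m]
    print(n,m.sum())
    f=q[q[:,0]<-30]; 
    if len(f)>5: print(' foot part',len(f),np.percentile(f,[2,10,25,50,75,90,98],axis=0).round(1).T.tolist())
    ff=q[(q[:,0]<-34)]
    cp=q[(q[:,0]>42)]
    if len(cp)>5: print(' cap part',len(cp),np.percentile(cp,[2,10,25,50,75,90,98],axis=0).round(1).T.tolist())
    # profile of lower/upper surfaces
    for x in range(-45,80,10):
        s=q[(q[:,0]>=x)&(q[:,0]<x+10)]
        if len(s)>4: print('  x',x,len(s),'y',np.percentile(s[:,1],[5,95]).round(0),'z',np.percentile(s[:,2],[5,50,95]).round(1))
E
```

```text
scene 494
 foot part 120 [[-38.5, -37.7, -37.2, -36.0, -34.1, -31.5, -30.4], [-21.4, -18.8, -13.0, -1.7, 9.5, 16.8, 20.1], [-1.9, 2.2, 11.2, 27.3, 35.7, 38.3, 40.9]]
 cap part 139 [[42.8, 47.0, 50.4, 56.9, 64.1, 68.1, 69.4], [-22.0, -20.2, -17.6, -11.6, -3.7, 3.3, 11.0], [14.0, 20.7, 27.5, 34.4, 37.7, 39.8, 41.5]]
  x -45 81 y [-19.  19.] z [-1.6 17.5 38.2]
  x -35 84 y [-21.  19.] z [13.8 36.2 41.4]
  x -25 75 y [-21.  17.] z [15.7 38.5 42.5]
  x -15 84 y [-27.  25.] z [12.2 36.  43.3]
  x 25 9 y [-21. -15.] z [28.4 33.3 40.2]
  x 35 30 y [-22.  -7.] z [14.7 33.2 39.2]
  x 45 48 y [-22.  -2.] z [14.4 31.8 40.7]
  x 55 52 y [-22.   6.] z [19.  36.4 40.2]
  x 65 30 y [-21.  12.] z [20.8 35.1 40.6]
top 850
 cap part 409 [[42.6, 45.2, 51.4, 59.7, 68.3, 70.3, 71.0], [-21.5, -17.6, -10.9, -0.7, 10.4, 17.0, 21.1], [3.9, 16.9, 26.6, 34.3, 37.1, 38.6, 40.3]]
  x 5 132 y [-27.  26.] z [13.3 38.  41.2]
  x 15 109 y [-19.  20.] z [28.8 38.7 41.4]
  x 25 114 y [-20.  20.] z [29.3 38.4 41.2]
  x 35 125 y [-20.  20.] z [28.5 36.8 39.9]
  x 45 108 y [-19.  20.] z [24.8 35.6 39.7]
  x 55 119 y [-20.  20.] z [23.8 35.7 39.6]
  x 65 142 y [-18.  19.] z [ 2.6 26.3 38.4]
```

The jar is level in the hand. Its middle is 16.5 mm capward of the TCP and its axis 15.8 mm above it, which agrees with the 108x45 size. Moving to 70 mm before home.

```bash
python3 -m crank '[[[3.5,1.5,0,-2,0,0,0],[3.5,2,0,-3,0,0,0],[3.5,2,-0.1,-3,0,0,0],[3.5,1.36,0,-2.14,0,0,0],[3.5,0,0,-1,0,0,0],[3.5,0,0,0,0,0,0],[3.5,0,0,0,0,0,0],[3.5,0,0,0,0,0,0]]]' 100
python3 - <<'E'
from h import *
from scipy.spatial.transform import Rotation as R
o=manip.get_obs();M=R.from_quat(o['ee_rot']).as_matrix();print(((o['position']-c0)@RB*1000).round(1),'want -22.5 25 97',(RB.T@M).round(3).tolist(),o['ft_force'])
im,d,p=cam('scene')
L=((cloud(d,p)-o['position'])@RB)*1000
m=(d>0)&(abs(L[:,:,0])<90)&(abs(L[:,:,1])<30)&(L[:,:,2]>-5)&(L[:,:,2]<45)&(L[:,:,0]<-28)
f=L[m];print('foot',len(f),np.percentile(f,[2,50,98],axis=0).round(1).tolist())
B=((cloud(d,p)-c0)@RB)*1000; B2=B[(d>0)&(abs(B[:,:,0])<75)&(abs(B[:,:,1]-25)<45)&(B[:,:,2]>56)&(B[:,:,2]<80)&(B[:,:,0]<-40)]
for s in(-1,1):
    a=B2[(B2[:,1]-25)*s>0];print('arms',s,len(a),np.percentile(a,[5,50,95],axis=0).round(1).tolist() if len(a) else 0)
cv2.imwrite('pics/scene3.png',cv2.resize(im[110:220,250:410],None,fx=5,fy=5,interpolation=cv2.INTER_CUBIC)[:600,:800,::-1])
E
```

```text
clock: 7.05
position: [0.569, 0.0536, 0.1701]
ee_rot: [-0.037, 0.965, 0.01, 0.259]
ft_force: [0.2, 0.3, -1.2]
grip_width: 0.506
grasp_force: 105.6
[-22.2  25.3  97.2] want -22.5 25 97 [[-1.0, 0.0, 0.001], [0.0, 1.0, 0.001], [-0.001, 0.001, -1.0]] [ 0.20063729  0.34243945 -1.24711083]
foot 113 [[-38.5, -21.1, -3.2], [-35.5, -2.0, 30.5], [-28.4, 21.4, 42.6]]
arms -1 18 [[-58.5, -7.2, 60.0], [-55.4, 0.7, 69.8], [-50.6, 6.5, 78.7]]
arms 1 15 [[-58.5, 44.0, 62.3], [-56.9, 51.5, 67.7], [-53.4, 57.1, 76.5]]
```

View pics/scene3.png

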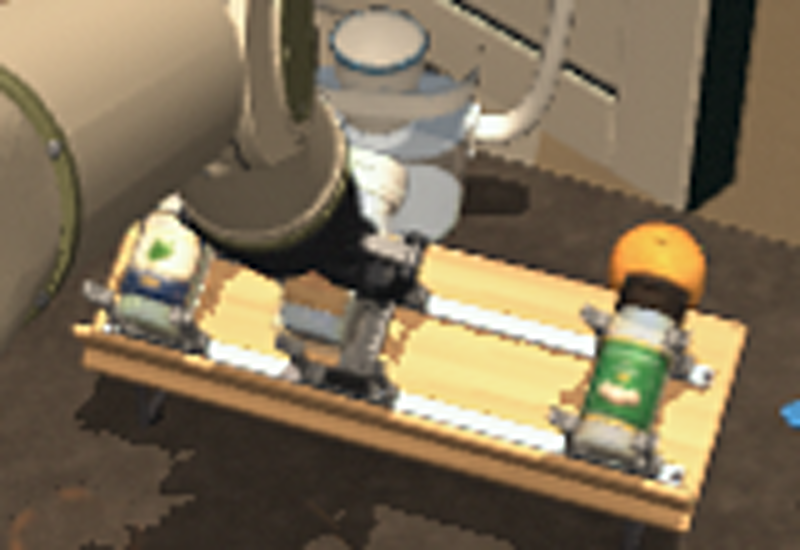

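The scene crop shows the jar held over the clip, foot at crop (310,315) just uphill of the lower arms, centred within about 1 mm of the clip. Pressing along -z next.

```bash
python3 -m crank '[[[3.5,0.5,0.04,-0.87,0,0,0],[3.5,0.5,0.04,-0.87,0,0,0],[3.5,0.25,0.02,-0.43,0,0,0],[3.5,0.15,0.01,-0.26,0,0,0],[3.5,0.15,0.01,-0.26,0,0,0],[3.5,0.15,0.01,-0.26,0,0,0],[3.5,0,0,0,0,0,0]]]'
python3 -m crank '[[[3.5,0.15,0.01,-0.26,0,0,0],[3.5,0.15,0.01,-0.26,0,0,0],[3.5,0.15,0.01,-0.26,0,0,0],[3.5,0,0,0,0,0,0]]]'
python3 - <<'E'
from h import *
o=manip.get_obs();print(((o['position']-c0)@RB*1000).round(1),'F bay',(o['ft_force']@RB).round(1),'M',(o['torque']@RB).round(2))
E
```

```text
clock: 7.98
position: [0.5868, 0.0544, 0.14]
ee_rot: [-0.037, 0.965, 0.01, 0.259]
ft_force: [4.3, -2.4, -0.1]
grip_width: 0.51
grasp_force: 105.9
clock: 8.48
position: [0.5906, 0.0547, 0.1316]
ee_rot: [-0.037, 0.965, 0.01, 0.259]
ft_force: [6.5, -2.0, -3.2]
grip_width: 0.512
grasp_force: 105.5
[-22.7  24.7  53. ] F bay [ 3.9 -2.5 -6. ] M [-0.6  -0.24 -0.01]
```

```bash
python3 - <<'E'
from h import *
o=manip.get_obs()
im,d,p=cam('scene')
L=((cloud(d,p)-o['position'])@RB)*1000
m=(d>0)&(L[:,:,0]<-28)&(L[:,:,0]>-42)&(abs(L[:,:,1])<30)&(L[:,:,2]>-15)&(L[:,:,2]<50)
f=L[m];print('foot',len(f),np.percentile(f,[2,25,50,75,98],axis=0).round(1).tolist())
im2,d2,p2=cam('top')
L=((cloud(d2,p2)-o['position'])@RB)*1000
m=(d2>0)&(L[:,:,0]>35)&(L[:,:,0]<80)&(abs(L[:,:,1])<30)&(L[:,:,2]>-5)&(L[:,:,2]<50)
f=L[m];print('cap',len(f),np.percentile(f,[2,25,50,75,90,98],axis=0).round(1).tolist())
a=cv2.resize(im[120:210,280:350],None,fx=5.5,fy=5.5,interpolation=cv2.INTER_CUBIC);b=cv2.resize(im2[130:220,280:350],None,fx=5.5,fy=5.5,interpolation=cv2.INTER_CUBIC)
cv2.imwrite('pics/m4.png',np.hstack([a,b])[:,:800,::-1])
print(manip.get_obs()['ft_force']@RB)
E
```

```text
foot 121 [[-38.3, -28.2, -9.3], [-36.3, -15.7, 10.6], [-35.0, -2.2, 24.7], [-32.0, 11.4, 35.1], [-28.5, 28.1, 40.7]]
cap 337 [[35.5, -21.4, 6.2], [44.6, -11.1, 28.9], [55.6, 0.1, 34.8], [65.5, 10.9, 37.2], [70.1, 17.9, 38.8], [70.8, 22.1, 40.4]]
[ 3.5805559  -3.02694518 -7.18654869]
```

View pics/m4.png

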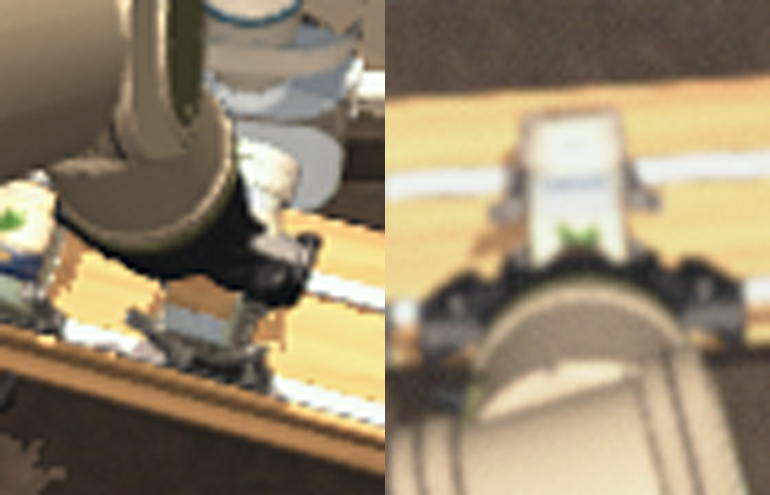

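The left view (scene) shows the jar foot at (195,320) between the lower arms. The right view (top) shows the cap end at (575,150) centred between the upper arms. The jar hasn't shifted in the hand, so I'll keep pressing in small steps.

```bash
python3 -m crank '[[[3.5,0.15,0.01,-0.26,0,0,0],[3.5,0.15,0.01,-0.26,0,0,0],[3.5,0,0,0,0,0,0]]]'
python3 -m crank '[[[3.5,0.15,0.01,-0.26,0,0,0],[3.5,0.15,0.01,-0.26,0,0,0],[3.5,0,0,0,0,0,0]]]'
python3 - <<'E'
from h import *
o=manip.get_obs();print(((o['position']-c0)@RB*1000).round(1),'F bay',(o['ft_force']@RB).round(1),'M',(o['torque']@RB).round(2))
E
```

```text
clock: 8.95
position: [0.5934, 0.055, 0.1262]
ee_rot: [-0.037, 0.965, 0.01, 0.259]
ft_force: [6.1, -2.4, -4.4]
grip_width: 0.51
grasp_force: 105.6
clock: 9.32
position: [0.5963, 0.0553, 0.121]
ee_rot: [-0.037, 0.965, 0.01, 0.258]
ft_force: [5.3, -3.4, -3.4]
grip_width: 0.51
grasp_force: 105.6
[-23.1  24.9  41. ] F bay [ 2.6 -3.8 -5.4] M [-0.71 -0.04 -0.05]
```

```bash
python3 -m crank '[[[3.5,0.15,0.01,-0.26,0,0,0],[3.5,0.15,0.01,-0.26,0,0,0],[3.5,0,0,0,0,0,0]]]'
python3 -m crank '[[[3.5,0.1,0.01,-0.17,0,0,0],[3.5,0.1,0.01,-0.17,0,0,0],[3.5,0,0,0,0,0,0]]]'
python3 - <<'E'
from h import *
o=manip.get_obs();print(((o['position']-c0)@RB*1000).round(1),'F bay',(o['ft_force']@RB).round(1),'M',(o['torque']@RB).round(2))
E
```

```text
clock: 9.7
position: [0.599, 0.0555, 0.1151]
ee_rot: [-0.037, 0.965, 0.01, 0.258]
ft_force: [9.1, -2.0, -9.2]
grip_width: 0.511
grasp_force: 104.4
clock: 10.07
position: [0.6007, 0.0557, 0.1117]
ee_rot: [-0.037, 0.965, 0.01, 0.258]
ft_force: [5.6, -2.9, -9.0]
grip_width: 0.507
grasp_force: 104.9
[-23.8  25.   30.7] F bay [  0.1  -3.3 -10.4] M [-0.74  0.51 -0.03]
```

```bash
python3 -m crank '[[[3.5,0.1,0.01,-0.17,0,0,0],[3.5,0,0,0,0,0,0]]]'
python3 -m crank '[[[3.5,0.1,0,-0.17,0,0,0],[3.5,0,0,0,0,0,0]]]'
python3 - <<'E'
from h import *
o=manip.get_obs();print(((o['position']-c0)@RB*1000).round(1),'F bay',(o['ft_force']@RB).round(1),'M',(o['torque']@RB).round(2))
E
```

```text
clock: 10.32
position: [0.602, 0.0559, 0.1104]
ee_rot: [-0.037, 0.965, 0.01, 0.258]
ft_force: [5.1, -2.9, -8.9]
grip_width: 0.507
grasp_force: 105.0
clock: 10.58
position: [0.6032, 0.0558, 0.1092]
ee_rot: [-0.037, 0.965, 0.01, 0.258]
ft_force: [2.6, -3.8, -4.2]
grip_width: 0.511
grasp_force: 105.8
[-23.   24.9  27.3] F bay [-0.1 -4.  -4.7] M [-0.8   0.8   0.07]
```

```bash
python3 -m crank '[[[3.5,0.05,0,-0.09,0,0,0],[3.5,0,0,0,0,0,0]]]'
python3 -m crank '[[[3.5,0.05,0,-0.09,0,0,0],[3.5,0,0,0,0,0,0]]]'
python3 - <<'E'
from h import *
o=manip.get_obs();print(((o['position']-c0)@RB*1000).round(1),'F bay',(o['ft_force']@RB).round(1),'M',(o['torque']@RB).round(2))
E
```

```text
clock: 10.82
position: [0.6034, 0.0559, 0.109]
ee_rot: [-0.037, 0.965, 0.01, 0.258]
ft_force: [-14.5, -5.2, 12.8]
grip_width: 0.508
grasp_force: 108.8
clock: 11.08
position: [0.6035, 0.0559, 0.1088]
ee_rot: [-0.037, 0.965, 0.01, 0.258]
ft_force: [-31.1, -7.7, 29.9]
grip_width: 0.504
grasp_force: 111.7
[-22.9  24.9  26.9] F bay [-12.4  -5.3  41.7] M [-1.01  3.14  0.04]
```

Dead stop at the predicted home depth (26.9 against 27.2 mm). Easing off, opening and retracting along +z.

```bash
python3 -m crank '[[[3.5,-0.09,0,0.15,0,0,0],[3.5,0,0,0,0,0,0],[6.5,0,0,0,0,0,0],[6.5,0,0,0,0,0,0],[6.5,0,0,0,0,0,0],[6.5,0,0,0,0,0,0]]]' 30
python3 -m crank '[[[6.5,-0.5,-0.04,0.87,0,0,0],[6.5,-0.5,-0.04,0.87,0,0,0],[6.5,-1,-0.08,1.73,0,0,0],[6.5,-1.5,-0.12,2.6,0,0,0],[6.5,-1.5,-0.12,2.6,0,0,0],[6.5,-1.5,-0.12,2.6,0,0,0],[6.5,-1.5,-0.12,2.6,0,0,0],[6.5,-2,4,2,0,0,0],[6.5,-2,5,1,0,0,0],[6.5,-2,5,1,0,0,0],[6.5,-2,5,0,0,0,0],[6.5,-2,5,0,0,0,0],[6.5,-1,5,0,0,0,0],[6.5,0,5,0,0,0,0],[6.5,0,0,0,0,0,0]]]'
python3 - <<'E'
from h import *
A=[]
for n in('top','scene'):
    im,d,p=cam(n);L=((cloud(d,p)-c0)@RB)*1000
    for nm,y in(('mid',25),('left',141),('right',-135)):
        m=(d>0)&(abs(L[:,:,1]-y)<17)&(abs(L[:,:,0]+5)<75)&(L[:,:,2]>35)&(L[:,:,2]<110)
        q=L[m];print(n,nm,len(q),'x',np.percentile(q[:,0],[1,99]).round(1) if len(q) else '')
        for a,b in((-58,-40),(-40,-15),(-15,15),(25,45)):
            s=q[(q[:,0]>a)&(q[:,0]<b)&(abs(q[:,1]-y)<10)]
            if len(s)>3: print('   x',a,b,'z',np.percentile(s[:,2],[10,50,90]).round(1),'y',np.median(s[:,1]).round(1))
    A.append(cv2.resize(im[130:225,262:392],None,fx=3,fy=3,interpolation=cv2.INTER_CUBIC))
cv2.imwrite('pics/end.png',np.hstack(A)[:,:,::-1])
E
```

```text
clock: 11.82
position: [0.6034, 0.0562, 0.109]
ee_rot: [-0.037, 0.965, 0.01, 0.259]
ft_force: [0.4, -0.1, -0.5]
grip_width: 0.764
grasp_force: 0.0
clock: 13.7
position: [0.4119, 0.3927, 0.2877]
ee_rot: [-0.039, 0.965, 0.011, 0.258]
ft_force: [0.4, -0.6, 0.5]
grip_width: 0.765
grasp_force: 0.0
top mid 628 x [-58.6  47.7]
   x -58 -40 z [63.5 66.2 68.2] y 26.1
   x -40 -15 z [64.9 66.6 68.8] y 25.0
   x -15 15 z [63.8 66.5 69. ] y 25.1
   x 25 45 z [62.9 65.  67.1] y 25.6
top left 626 x [-60.3  45.7]
   x -58 -40 z [63.2 65.5 68. ] y 140.4
   x -40 -15 z [63.8 66.2 68.7] y 140.7
   x -15 15 z [63.3 66.1 68.5] y 140.7
   x 25 45 z [62.4 65.1 68.1] y 141.0
top right 597 x [-60.4  42.1]
   x -58 -40 z [58.4 61.6 63.9] y -134.6
   x -40 -15 z [59.  62.  64.4] y -134.9
   x -15 15 z [59.  61.7 64.3] y -135.0
   x 25 45 z [50.3 60.4 62.8] y -135.3
scene mid 440 x [-60.4  45.9]
   x -58 -40 z [60.2 65.  68.5] y 24.8
   x -40 -15 z [63.1 66.1 69.7] y 25.1
   x -15 15 z [63.1 66.5 69.6] y 24.7
   x 25 45 z [60.3 64.5 69.2] y 24.1
scene left 434 x [-61.5  44.3]
   x -58 -40 z [61.8 65.6 69.6] y 139.3
   x -40 -15 z [60.8 65.4 69.6] y 140.5
   x -15 15 z [61.2 65.9 69.9] y 140.2
   x 25 45 z [60.8 64.5 68. ] y 140.2
scene right 448 x [-62.4  40.7]
   x -58 -40 z [57.2 60.8 64.3] y -135.2
   x -40 -15 z [57.4 60.9 64.3] y -135.3
   x -15 15 z [57.7 61.4 65.5] y -135.0
   x 25 45 z [56.8 60.5 64.3] y -134.9
```

View pics/end.png

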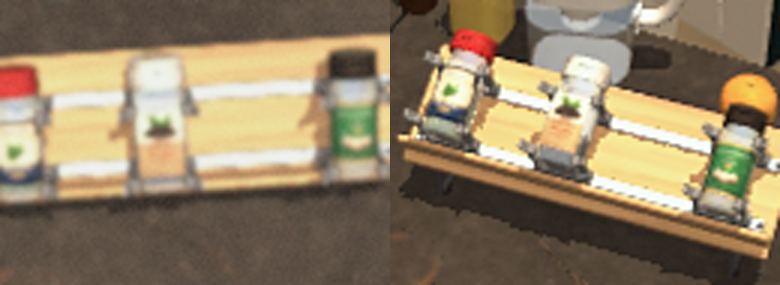

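The final views show the jar seated in the clip, cap uphill, at (155,125) in the top crop and (572,115) in the scene crop. It is level with the jar to its left, with its front at 65-66.5 mm over the board at both ends (65.5 expected), and about 2 mm uphill of nominal. The gripper is clear.

```bash
python3 -c "
from workcell import job;print(job.hand_in())"
```

```text
the job is handed in; nothing more can be done
None
```

The spice jar is snapped home in the empty clip with its cap uphill, the gripper is clear of it, and the job is handed in; no verdict came back, and I didn't re-measure the tub or mug, though the arm stayed well away from both.

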